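# Stack the slide cases by size on the taped bench spot

## Robot

A 7-joint arm with a two-finger parallel gripper is mounted at the origin on a cart in front of the work surface, level with it; the furniture and walls round the work are solid. World frame = base frame: x ahead of the robot, y to its left, z up, the work surface at z = 0. Lengths are in m, angles in rad, forces in N, time in s.
With the tool pointing down it reaches from about 0.375 to 0.925 m from the base axis. Payload 3.1 kg.
Tool frame: the origin (TCP) lies between the finger pads; the fingertips stand 8 mm ahead of it and the grasp point (between the pads) lies 11 mm behind it (tcp_to_tips is the distance from the TCP to the fingertips, in m); x points along the fingers, z is the direction in which the jaws open and shut, and the axes are right-handed (so a half turn about x gives the same grasp; the last joint's range is limited). The gripper opens to 85 mm and grips with 20 to 120 N. Pads are 22 mm wide; open, the fingers measure 114 mm over their backs; the gripper's body (76 mm by 85 mm) begins 54 mm behind the grasp point. The pads swing forward as they close: fully open they stand 13 mm farther back than shut.
Start: joints at [-1.369, 0.383, 0.044, 1.598, -0.018, 1.161, -0.05], TCP at [0.192, 0.621, 0.207] pointing down, gripper open.
Joint ranges: [-2.61, 2.61], [-0.41, 2.15], [-1.48, 1.57], [0, 2.5], [-1.57, 4.71], [0.05, 1.97], [-2.85, 2.85]. Speed limits (rad/s): [2.79, 2.79, 3.14, 3.14, 3.14, 3.14, 3.14].

## Interface

Orientations are given as [roll, pitch, yaw] about the fixed x, y, z axes, in that order (R = Rz(yaw) Ry(pitch) Rx(roll)).
In Python, from station import read_state, read_camera, camera_params, hand_in, look_for, place_of, tcp_to_tips gives the robot as it stands.
- The arm moves only by the shell command python3 -m jog 'ROWS' [FORCE]. ROWS is JSON, one flat list of numbers, 7 for each row, row after row: the shift along the tool's x, y, z normalised to -1 to 1, where 1 is 2.5 cm, then the turn, a rotation vector about the tool's x, y, z normalised to -1 to 1, where 1 is 6 degrees, then the closure, from 0 (fully open) to 1 (shut). In form: [tx, ty, tz, wx, wy, wz, hand, tx, ty, tz, wx, wy, wz, hand, ...]. A call has 1 to 12 rows; each row shifts and turns the commanded pose from where the row before left it, along the tool's axes as they then stand; what a row does not reach is not made up. A row lasts 1/12 s, in which the tool goes at most 41.7 mm and 7.16 degrees, less where a joint would pass 70% of its speed; a pose out of reach is approached as far as the arm can. A call with a number of a shift or a turn outside -1 to 1 is refused whole. A call with a gripper value outside its range is refused whole. The fingers move at their own pace and stop on an object; FORCE is the grip in N (left out, the last holds). Time passes only in rows, so rows that do not move let the fingers close. It gives the time, the measured TCP pose, the force and the opening at its end, in the units of the state.
- read_state(): the state, without advancing time (a new reading comes with each control period).
- read_camera(name): name is "scene" or "top"; returns the picture (400x640x3 uint8, red, green, blue); there is no depth.
- camera_params(name): a dict with "K" (3x3 intrinsics, pixels), "R" (3x3) and "t" (3): a world point X has camera coordinates R X + t. Camera axes: x right, y down, z forward; pixel columns grow to the right and rows downward; lengths in m; the calibration is good to about 2 mm. A picture is of the moment at which its call begins. camera_params takes no time and is no camera call.
- hand_in(): hands the job in, once; it reports no verdict.
Trained networks look in the newest picture that a camera, given by its name, has taken for a name from the list of things; names that differ only in an ending like _2 or _b are one class to them, and where a whole thing is asked for, a point or a joint stands for the part that bears it (a point fixed in the world has none). Each returns a list of dicts, best first, with "confidence" (0 to 1); they miss things now and then, are a little off and sometimes report something else, mostly with a low value. They report only what shows in the picture. A call takes as long as a camera call. They do not tell look-alikes from the thing itself.
- look_for(camera, target): "at" ([column, row] in pixels, amid what is visible of it).
- place_of(camera, target): "at" ([column, row] in pixels: a listed point, or the origin of a listed thing).
The state is a dict: "clock": time; "joint_positions": joint angles; "dq": joint speeds; "joint_efforts": joint torques, N m; "eef_pos": TCP position; "ee_rot": TCP orientation; "contact_force": force on the tool from outside, world axes, zero at the start; "moment": the same for the moment, N m; "opening": finger opening in m.
Only numpy, scipy, OpenCV 4.12 (cv2) and the standard library are available. Lean on these libraries where they do the work, as an engineer would, in place of code of your own. Each camera call takes 0.05 s, during which the arm holds its last target. There are 200 camera calls.

## Task

One of the smaller boxes has been left standing on the yellow taped rectangle: clear it aside, then build one stack there, largest first: the long blue case on the worktop inside the tape and lined up with it, the green case on the blue one, the orange carton on top. Lay them all lengthwise the same way so that no edge of a box hangs over the one below. They hold glass, so keep them level and set each down gently, and leave the beaker and the bottles where they stand.

Things in the scene. Friction and masses are not known exactly. Their poses are not given: they have to be found in the camera images.
- bay_center (a point): centre, at worktop height, of a rectangle of thin flat yellow tape stuck on the worktop; the space inside the tape is 88 mm (its x axis) by 184 mm (its y axis), the tape 10 mm wide and without thickness to speak of. The rectangle lies at another place and yaw each time (its y axis within about 0.2 rad of world y). The worktop's front edge is at about world x = 0.37
- large_case_center (a point): centre (half-way up) of the large blue plastic slide case: 70 mm along its x axis, 165 mm along y, 40 mm high, about 0.35 kg, closed, smooth flat sides and flat top; grasp it across its x width from above. A grey latch stands 5 mm out of one end. It never starts on the tape
- medium_case_center (a point): centre (half-way up) of the medium green plastic slide case: 60 mm along its x axis, 120 mm along y, 36 mm high, about 0.22 kg, same make; grasp it across its x width from above
- carton_center (a point): centre (half-way up) of the small orange carton: 51 mm along its x axis, 62 mm along y, 36 mm high, about 0.10 kg, stiff; grasp it across its x width from above
- beaker_center (a point): centre of a glass beaker, 53 mm diameter, 69 mm high; stands to the left of the tape; to be left alone
- red_bottle_center (a point): centre of a dark red bottle with black cap, 57 mm diameter, 140 mm high; stands to the right of the tape; to be left alone
- wash_center (a point): centre of a yellow-green wash bottle with bent spout, 67 mm by 94 mm, 180 mm high; stands behind the tape to the left; to be left alone
- white_bottle_center (a point): centre of a white bottle with green cap, 69 mm diameter, 124 mm high; stands on the right-hand part of the worktop, right of the balance; to be left alone
- balance: laboratory balance, fixed, right of the tape; origin at its footprint's centre at worktop height. It covers 294 mm in x by 204 mm in y (axes as the world's); 61 mm high at the front, the glass box on its rear half (from 46 mm nearer the robot than the origin, to the back) 170 mm high with an open lid standing up behind it
- hotplate: white hotplate, fixed, left of the tape; origin at its footprint's centre at worktop height. It covers 260 mm in x by 170 mm in y (axes as the world's), 84 mm high
Things that resemble listed ones, but are neither listed nor needed, are in the scene too. What is shaped like the part that bears carton_center but turquoise is not meant.

How it is judged:
At the end, for the whole second after the job is handed in: Blue case on the worktop within 10 mm across and 11 mm along of the tape's centre; green centred on blue and carton on green within 7 mm across (25 and 32 mm lengthwise); each within 0.12 rad (carton 0.17) of the direction of what is below, level, resting, released (x of large_case_center in the frame of bay_center between -0.01 and 0.01 m and y of large_case_center in the frame of bay_center between -0.011 and 0.011 m and z of large_case_center in the frame of bay_center between 0.016 and 0.024 m and angle between the y axis of large_case_center and the y axis of bay_center, either way round below 0.12 rad and angle between each of large_case_center, medium_case_center, carton_center's own z axis and vertical below 0.06 rad and x of medium_case_center in the frame of large_case_center between -0.007 and 0.007 m and y of medium_case_center in the frame of large_case_center between -0.025 and 0.025 m and z of medium_case_center in the frame of large_case_center between 0.034 and 0.042 m and angle between the y axis of medium_case_center and the y axis of large_case_center, either way round below 0.12 rad and x of carton_center in the frame of medium_case_center between -0.007 and 0.007 m and y of carton_center in the frame of medium_case_center between -0.032 and 0.032 m and z of carton_center in the frame of medium_case_center between 0.032 and 0.04 m and angle between the y axis of carton_center and the y axis of medium_case_center, either way round below 0.17 rad); the robot touches nothing.
It fails at once if the beaker or a bottle is shifted by more than 20 mm or tipped (distance of any of beaker_center, red_bottle_center, wash_center, white_bottle_center from where it was at the start of the episode above 0.02 m or angle between any of beaker_center, red_bottle_center, wash_center, white_bottle_center's own z axis and vertical above 0.3 rad).
It fails at once if a case or the carton is tipped well out of level (more than 30 degrees) (angle between any of large_case_center, medium_case_center, carton_center's own z axis and vertical above 0.52 rad).
It fails at once if a case or the carton is let fall (falls free of the fingers, faster than 0.5 m/s) ((contact force between the fingers and large_case below 0.2 N and linear speed of large_case above 0.5 m/s) or (contact force between the fingers and medium_case below 0.2 N and linear speed of medium_case above 0.5 m/s) or (contact force between the fingers and carton below 0.2 N and linear speed of carton above 0.5 m/s)).
It fails at once if a box is rammed onto the one below (more than 150 N between them) (contact force between medium_case and large_case above 150 N or contact force between carton and medium_case above 150 N).
It also fails if it takes over 72 s, if anything falls off the work surface, if the arm or the gripper's body presses on something with over 40 N, if the wrist force passes 120 N, or if a joint passes its speed limit or range.

## Working session

There is one attempt and no reset: what is moved stays moved. The work goes in short steps, Python scripts to look and compute and a shell command to move; the robot and the scene stay as the last step left them, time stands still between calls to the robot, and variables do not carry over. Pictures are saved under pics/ and viewed, about 8 in all and at most 12, crops included, and the job is handed in when it is done.

```bash
mkdir -p pics; ls; python3 - <<'E'
from station import *
import cv2,numpy as np
s=read_state(); print({k:np.round(v,3) for k,v in s.items()}, tcp_to_tips)
for c in("scene","top"):
    im=read_camera(c); cv2.imwrite(f"pics/{c}0.png",cv2.cvtColor(im,cv2.COLOR_RGB2BGR))
    p=camera_params(c); print(c,np.round(p["K"],1).tolist(),np.round(-np.array(p["R"]).T@p["t"],3),np.round(p["R"],2).tolist())
    for t in["bay_center","large_case_center","medium_case_center","carton_center","beaker_center","red_bottle_center","wash_center","white_bottle_center","balance","hotplate"]:
        print(t,[(np.round(d["at"]).tolist(),round(d["confidence"],2)) for d in place_of(c,t)][:4])
E
```

```text
pics
{'clock': np.float64(0.0), 'joint_positions': array([-1.369,  0.384,  0.044,  1.6  , -0.018,  1.161, -0.05 ]), 'dq': array([-0.001, -0.001,  0.001, -0.   , -0.   , -0.001, -0.   ]), 'joint_efforts': array([-0.0000e+00, -4.3346e+01,  1.0240e+00, -2.4951e+01,  1.1000e-02,
        1.1000e-02, -0.0000e+00]), 'eef_pos': array([0.192, 0.62 , 0.206]), 'ee_rot': array([-3.082,  1.568, -1.811]), 'contact_force': array([ 0.331, -0.501, -0.586]), 'moment': array([ 0.042, -0.009,  0.008]), 'opening': np.float64(0.085)} 0.008
scene [[480.1, 0.0, 316.0], [0.0, 480.1, 199.0], [0.0, 0.0, 1.0]] [-0.314 -0.534  1.154] [[0.54, -0.84, -0.01], [-0.61, -0.38, -0.69], [0.58, 0.38, -0.72]]
bay_center [([316.0, 206.0], 0.8)]
large_case_center [([298.0, 235.0], 0.68)]
medium_case_center [([446.0, 286.0], 0.76)]
carton_center [([180.0, 177.0], 0.76), ([315.0, 201.0], 0.6)]
beaker_center [([261.0, 186.0], 0.83), ([315.0, 206.0], 0.6)]
red_bottle_center [([351.0, 213.0], 0.76)]
wash_center [([296.0, 155.0], 0.76)]
white_bottle_center [([453.0, 238.0], 0.7)]
balance [([447.0, 281.0], 0.51)]
hotplate [([301.0, 237.0], 0.26)]
top [[440.5, 0.0, 311.0], [0.0, 440.5, 203.0], [0.0, 0.0, 1.0]] [0.26  0.041 1.566] [[0.01, -1.0, 0.01], [-0.98, -0.01, -0.19], [0.19, -0.01, -0.98]]
bay_center [([306.0, 197.0], 0.74)]
large_case_center [([313.0, 236.0], 0.83)]
medium_case_center [([431.0, 217.0], 0.6)]
carton_center [([168.0, 236.0], 0.7)]
beaker_center [([249.0, 204.0], 0.62)]
red_bottle_center [([342.0, 201.0], 0.64)]
wash_center [([262.0, 166.0], 0.87)]
white_bottle_center [([427.0, 177.0], 0.7)]
balance []
hotplate []
```

View pics/top0.png

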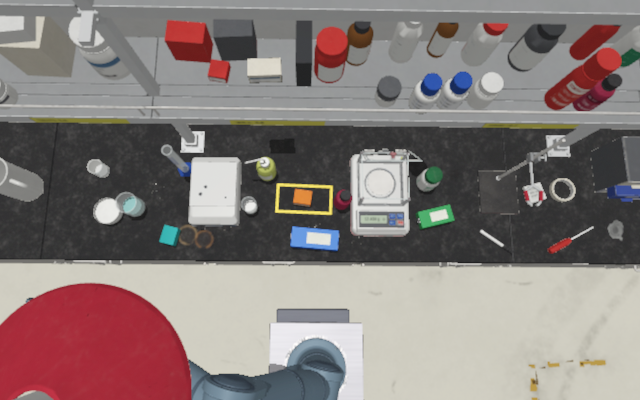

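View pics/scene0.png

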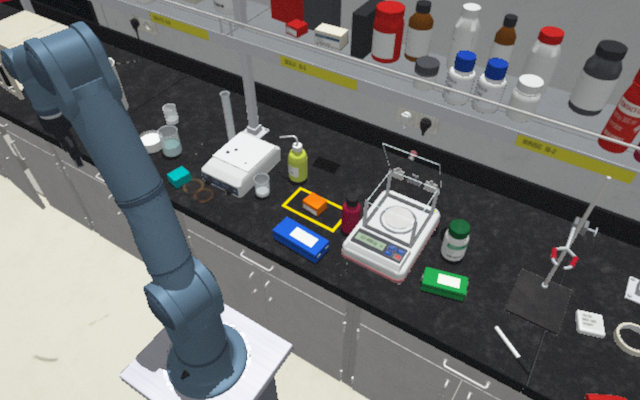

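The top view shows these candidates:
- **Carton:** the orange box at top (302,198) / scene (315,203) is standing on the tape, so it is the target. The network's (168,236) / (180,177) is the turquoise look-alike, which I reject.
- **Blue case:** at (315,239).
- **Green case:** at (435,217).
- **Neighbours:** the red bottle (342,201) stands just off the right end of the tape, with the beaker at (249,205) and the wash bottle at (265,168).

Next I measure with colour masks fitted to box models.

```bash
cat > h.py <<'E'
from station import *
import cv2,numpy as np
from scipy.optimize import least_squares
from scipy.spatial.transform import Rotation as Ro
DIM=dict(blue=(.070,.165,.040),green=(.060,.120,.036),orange=(.051,.062,.036),tape=(.108,.204,0.))
HSV=dict(blue=((100,130,50),(120,255,255)),green=((55,120,40),(75,255,255)),orange=((6,150,80),(17,255,255)),tape=((24,150,100),(33,255,255)))
def proj(c,X):
    p=camera_params(c); Y=np.asarray(X)@np.array(p["R"]).T+p["t"]; q=Y@np.array(p["K"]).T
    return q[:,:2]/q[:,2:]
def unproj(c,uv,z):
    p=camera_params(c); R=np.array(p["R"]); C=-R.T@p["t"]
    d=R.T@np.linalg.solve(p["K"],[uv[0],uv[1],1]); return C+d*(z-C[2])/d[2]
def mask(im,name,near,r):
    m=cv2.inRange(cv2.cvtColor(im,cv2.COLOR_RGB2HSV),*map(np.array,HSV[name]))
    k=np.zeros_like(m); cv2.circle(k,tuple(int(v) for v in near),r,255,-1); return m&k
def box(name,x,y,yaw,z0):
    a,b,h=DIM[name]; P=np.array([(i*a/2,j*b/2,k) for i in(-1,1) for j in(-1,1) for k in(z0,z0+h)])
    c,s=np.cos(yaw),np.sin(yaw); P[:,:2]=P[:,:2]@np.array([[c,s],[-s,c]])+[x,y]; return P
def feat(poly):
    M=cv2.moments(poly.astype(np.float32)); A=M["m00"]
    return np.array([M["m10"]/A,M["m01"]/A]),np.array([M["mu20"],M["mu02"],2*M["mu11"]])/A**2,A
def measure(name,ims,near,z0=0.,r=45):
    """near: {cam:(u,v)}; fits x,y,yaw by silhouette moments"""
    obs={}
    for c,uv in near.items():
        pts=cv2.findNonZero(mask(ims[c],name,uv,r)); obs[c]=feat(cv2.convexHull(pts))
    def res(q):
        e=[]
        for c,(m,s,A) in obs.items():
            m2,s2,_=feat(cv2.convexHull(proj(c,box(name,*q,z0)).astype(np.float32)))
            e+=[*(m2-m),*(100*(s2-s))]
        return np.array(e)
    c0=list(near)[0]; g=unproj(c0,obs[c0][0],z0+DIM[name][2]/2)
    best=min((least_squares(res,[g[0],g[1],w],diff_step=1e-4) for w in(-.3,0,.3)),key=lambda o:o.cost)
    return best.x,best.fun
def todo(x,y,z,yaw):
    """tool-axis shift (units) and turn about tool x (units) to put TCP at x,y,z with jaws along world direction yaw"""
    s=read_state(); R=Ro.from_euler('xyz',s["ee_rot"]).as_matrix(); p=np.array(s["eef_pos"])
    zt=np.array([np.cos(yaw),np.sin(yaw),0]); zt=zt*(1 if zt@R[:,2]>=0 else -1); xt=np.array([0,0,-1.]); 
    G=np.c_[xt,np.cross(zt,xt),zt]; w=Ro.from_matrix(R.T@G).as_rotvec()
    print("t",round(s["clock"],2),"pos",np.round(p,4),"F",np.round(s["contact_force"],1),"open",round(s["opening"],4),"R",np.round(R,2).tolist())
    d=np.array([x,y,z])-p
    print("turn units",np.round(w/np.radians(6),2),"shift units now axes",np.round(R.T@d/.025,2),"after turn",np.round(G.T@d/.025,2))
E
python3 - <<'E'
from h import *
ims={c:read_camera(c) for c in("top","scene")}
for n,t,s in[("tape",(305,199),(315,209)),("orange",(302,198),(315,203)),("blue",(315,239),(301,239)),("green",(435,217),(445,284))]:
    for near in({"top":t},{"scene":s},{"top":t,"scene":s}):
        if n=="tape" and "scene" in near and len(near)==2: continue
        q,f=measure(n,ims,near); print(n,list(near),np.round(q,4),"res",np.round(f,2))
for n,t,z in[("beaker",(249,204),.035),("red",(342,201),.07),("wash",(262,166),.09),("white",(427,177),.062)]:print(n,unproj("top",t,z).round(3))
q,_=measure("orange",ims,{"top":(302,198),"scene":(315,203)}); todo(q[0],q[1],.2,q[2])
im=cv2.cvtColor(ims["scene"],cv2.COLOR_RGB2BGR)[150:270,230:410]; cv2.imwrite("pics/crop1.png",cv2.resize(im,None,fx=4,fy=4,interpolation=cv2.INTER_CUBIC))
E
```

```text
Traceback (most recent call last):
  File "h.py", line 26, in measure
    pts=cv2.findNonZero(mask(ims[c],name,uv,r)); obs[c]=feat(cv2.convexHull(pts))
                                                             ~~~~~~~~~~~~~~^^^^^
cv2.error: OpenCV(4.12.0) /io/opencv/modules/imgproc/src/convhull.cpp:143: error: (-215:Assertion failed) total >= 0 && (depth == CV_32F || depth == CV_32S) in function 'convexHull'
```

```bash
python3 - <<'E'
import cv2
for f,ps in(("top0",[(277,200),(300,185),(302,198),(297,235),(424,213)]),("scene0",[(297,199),(322,226),(314,203),(285,230),(435,275)])):
    h=cv2.cvtColor(cv2.imread(f"pics/{f}.png"),cv2.COLOR_BGR2HSV)
    for u,v in ps: print(f,u,v,h[v-2:v+3,u].tolist())
E
```

```text
top0 277 200 [[27, 136, 249], [26, 136, 249], [26, 137, 250], [26, 136, 250], [26, 137, 250]]
top0 300 185 [[25, 95, 97], [26, 143, 214], [26, 139, 248], [26, 140, 224], [25, 123, 145]]
top0 302 198 [[14, 186, 224], [14, 185, 226], [15, 184, 226], [14, 182, 226], [14, 182, 226]]
top0 297 235 [[108, 135, 226], [108, 137, 226], [108, 135, 226], [107, 137, 226], [108, 135, 226]]
top0 424 213 [[69, 140, 178], [70, 140, 175], [70, 140, 175], [69, 140, 175], [69, 138, 175]]
scene0 297 199 [[135, 11, 48], [105, 20, 51], [165, 21, 48], [90, 10, 50], [90, 17, 45]]
scene0 322 226 [[27, 244, 225], [28, 255, 248], [27, 255, 228], [25, 178, 132], [105, 22, 46]]
scene0 314 203 [[15, 230, 248], [15, 224, 249], [15, 222, 250], [16, 243, 250], [16, 232, 252]]
scene0 285 230 [[109, 209, 228], [109, 207, 229], [109, 211, 227], [109, 213, 226], [109, 210, 228]]
scene0 435 275 [[71, 196, 173], [70, 191, 174], [70, 190, 176], [70, 191, 174], [70, 196, 173]]
```

```bash
sed -i 's/^HSV=.*/HSV=dict(blue=((100,90,50),(120,255,255)),green=((55,90,40),(85,255,255)),orange=((5,130,80),(19,255,255)),tape=((22,80,110),(30,255,255)))/' h.py
cat > run1.py <<'E'
from h import *
ims={c:read_camera(c) for c in("top","scene")}
for n,t,s in[("tape",(305,199),(315,209)),("orange",(302,198),(315,203)),("blue",(315,239),(301,239)),("green",(435,217),(445,284))]:
    for near in({"top":t},{"scene":s},{"top":t,"scene":s}):
        if n=="tape" and "scene" in near: continue
        q,f=measure(n,ims,near,r=33 if n in("green","tape") else 38); print(n,list(near),np.round(q,4),"res",np.round(f,2))
for n,t,z in[("beaker",(249,204),.035),("red",(342,201),.07),("wash",(262,166),.09),("white",(427,177),.062)]:print(n,unproj("top",t,z).round(3))
q,_=measure("orange",ims,{"top":(302,198),"scene":(315,203)}); todo(q[0],q[1],.2,q[2])
T,_=measure("tape",ims,{"top":(305,199)},r=33)
im=cv2.cvtColor(ims["scene"],cv2.COLOR_RGB2BGR)[150:270,230:410]; im=cv2.resize(im,None,fx=4,fy=4,interpolation=cv2.INTER_CUBIC)
o=proj("scene",box("tape",*T,0)[[0,2,6,4]]); cv2.polylines(im,[((o-[230,150]+.5)*4).astype(int)],True,(255,0,255),1)
cv2.imwrite("pics/crop1.png",im)
E
python3 run1.py
```

```text
tape ['top'] [ 0.5855  0.0463 -0.031 ] res [ 0.    0.    0.49 -0.07  0.03]
orange ['top'] [ 0.5891  0.0506 -0.3317] res [-0.01  0.01 -0.8   0.69 -0.18]
orange ['scene'] [ 0.5864  0.028  -0.4436] res [  0.02   0.02  -6.8   -1.11 -13.85]
orange ['top', 'scene'] [ 0.5895  0.0394 -0.4357] res [  3.11  -0.09  -0.9    0.8    0.23  -2.44  -1.95  -6.77  -1.14 -13.86]
blue ['top'] [ 0.4379  0.0074 -0.0795] res [-0.   -0.01  0.66 -0.07  0.06]
blue ['scene'] [ 0.4395  0.0095 -0.078 ] res [-0.01 -0.    0.38 -0.01  0.39]
blue ['top', 'scene'] [ 0.4386  0.0084 -0.0789] res [-0.27 -0.21  0.66 -0.07  0.04  0.11  0.35  0.36  0.01  0.41]
green ['top'] [ 0.5202 -0.4223  0.2413] res [-0.01 -0.01  0.78 -0.13 -0.15]
green ['scene'] [ 0.5214 -0.4204  0.2437] res [-0.    0.    0.16  0.01  0.06]
green ['top', 'scene'] [ 0.5208 -0.4211  0.242 ] res [-0.34 -0.17  0.77 -0.13 -0.17  0.15  0.27  0.15  0.01  0.09]
beaker [0.557 0.239 0.035]
red [ 0.563 -0.087  0.07 ]
wash [0.68  0.191 0.09 ]
white [ 0.654 -0.389  0.062]
t 1.3 pos [0.1919 0.621  0.2071] F [-0.2 -0.7  0.7] open 0.0855 R [[-0.0, -0.96, 0.3], [-0.0, 0.3, 0.96], [-1.0, 0.0, -0.0]]
turn units [-13.7  -0.   -0. ] shift units now axes [  0.28 -22.06 -17.53] after turn [  0.28  14.38 -24.24]
```

View pics/crop1.png

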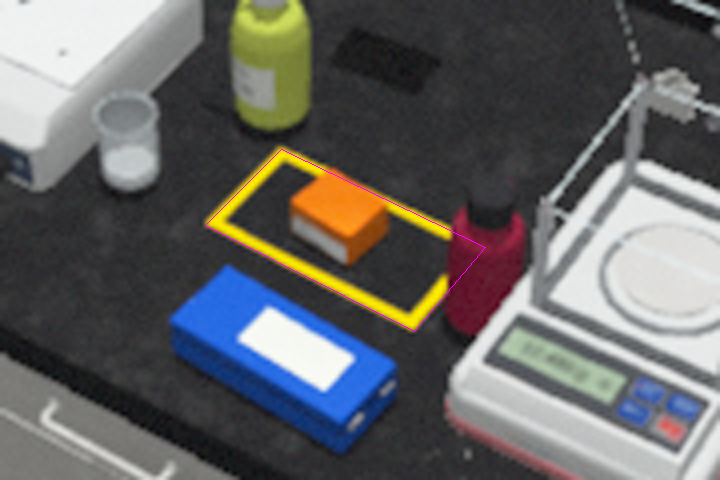

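The crop confirms the orange carton at crop (340,215), inside the tape. The projected tape outline fits, with its far right corner hidden by the red bottle. The carton's yaw is unclear because its white side label spoils the mask, so I take one close look.

```bash
python3 - <<'E'
from h import *
out=[]
for c,(u,v) in(("top",(302,198)),("scene",(315,205))):
    im=cv2.imread(f"pics/{c}0.png")[v-16:v+16,u-16:u+16]; im=cv2.resize(im,None,fx=12,fy=12,interpolation=cv2.INTER_CUBIC)
    for col,q in(((255,0,0),(.589,.0506,-.33)),((0,255,0),(.588,.05,-.15))):
        o=proj(c,box("orange",*q,0))[[1,3,7,5]]; cv2.polylines(im,[((o-[u-16,v-16]+.5)*12).astype(int)],True,col,1)
    out.append(im)
cv2.imwrite("pics/crop2.png",np.hstack(out))
E
```

```text
(no output)
```

View pics/crop2.png

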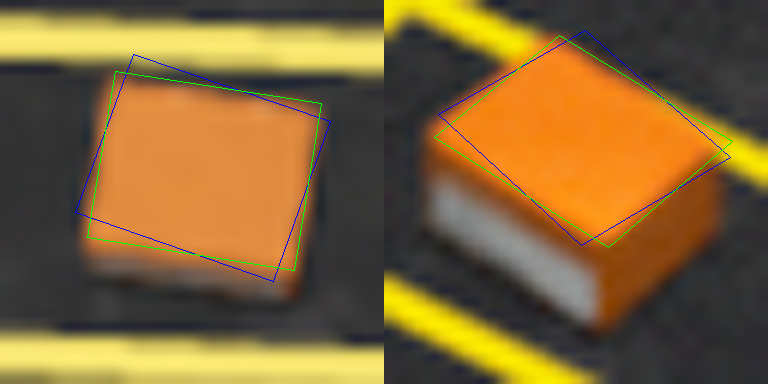

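Carton pose read from the crop: x 0.587, y 0.050, yaw about -0.13. I turn the tool first, then go over.

```bash
python3 -m jog '[0,0,0,-1,0,0,0, 0,0,0,-1,0,0,0, 0,0,0,-1,0,0,0, 0,0,0,-1,0,0,0, 0,0,0,-1,0,0,0, 0,0,0,-1,0,0,0, 0,0,0,-1,0,0,0, 0,0,0,-1,0,0,0, 0,0,0,-1,0,0,0, 0,0,0,-1,0,0,0, 0,0,0,-1,0,0,0, 0,0,0,-1,0,0,0]' 40; python3 -c "
from h import *
todo(.587,.05,.2,-.13)"
```

```text
clock: 2.3
eef_pos: [0.192, 0.621, 0.2071]
ee_rot: [2.885, 1.571, -0.866]
contact_force: [-1.4, -0.3, -0.5]
opening: 0.0852
t 2.3 pos [0.192  0.621  0.2071] F [-1.4 -0.3 -0.5] open 0.0852 R [[0.0, -0.57, -0.82], [-0.0, -0.82, 0.57], [-1.0, 0.0, -0.0]]
turn units [-4.57 -0.   -0.  ] shift units now axes [  0.28   9.7  -26.02] after turn [  0.28  20.6  -18.63]
```

I took the wrong half turn: it would run joint 7 into its limit. I turn the other way.

```bash
python3 -m jog '[0,0,0,1,0,0,0, 0,0,0,1,0,0,0, 0,0,0,1,0,0,0, 0,0,0,1,0,0,0, 0,0,0,1,0,0,0, 0,0,0,1,0,0,0, 0,0,0,1,0,0,0, 0,0,0,1,0,0,0, 0,0,0,1,0,0,0, 0,0,0,1,0,0,0, 0,0,0,1,0,0,0, 0,0,0,1,0,0,0]' >/dev/null;  python3 -m jog '[0,0,0,1,0,0,0, 0,0,0,1,0,0,0, 0,0,0,1,0,0,0, 0,0,0,1,0,0,0, 0,0,0,1,0,0,0, 0,0,0,1,0,0,0, 0,0,0,1,0,0,0, 0,0,0,1,0,0,0, 0,0,0,1,0,0,0, 0,0,0,1,0,0,0, 0,0,0,1,0,0,0, 0,0,0,1,0,0,0]' >/dev/null; python3 -c "
from h import *
todo(.587,.05,.2,-.13);print(read_state()['joint_positions'])"
```

```text
t 4.3 pos [0.1918 0.621  0.2071] F [0.2 0.7 0.3] open 0.0855 R [[-0.0, -0.01, 1.0], [-0.0, 1.0, 0.01], [-1.0, -0.0, -0.0]]
turn units [ 1.33 -0.    0.  ] shift units now axes [  0.28 -22.99  15.59] after turn [  0.28 -20.6   18.63]
[-1.53361049  0.38829062  0.25569352  1.6068187  -0.1047037   1.1599738
 -1.24485748]
```

```bash
python3 -m jog '[0,-0.95,0.65,0,0,0,0, 0,-0.95,0.65,0,0,0,0, 0,-0.95,0.65,0,0,0,0, 0,-0.95,0.65,0,0,0,0, 0,-0.95,0.65,0,0,0,0, 0,-0.95,0.65,0,0,0,0, 0,-0.95,0.65,0,0,0,0, 0,-0.95,0.65,0,0,0,0, 0,-0.95,0.65,0,0,0,0, 0,-0.95,0.65,0,0,0,0, 0,-0.95,0.65,0,0,0,0, 0,-0.95,0.65,0,0,0,0]' ;  python3 -m jog '[0,-0.95,0.65,0,0,0,0, 0,-0.95,0.65,0,0,0,0, 0,-0.95,0.65,0,0,0,0, 0,-0.95,0.65,0,0,0,0, 0,-0.95,0.65,0,0,0,0, 0,-0.95,0.65,0,0,0,0, 0,-0.95,0.65,0,0,0,0, 0,-0.95,0.65,0,0,0,0, 0,-0.95,0.65,0,0,0,0, 0,-0.95,0.65,0,0,0,0, 0,0,0,0.66,0,0,0, 0,0,0,0.66,0,0,0]' >/dev/null; python3 -c "
from h import *
todo(.587,.05,.014,-.13);print(read_state()['joint_positions'])"
```

```text
clock: 5.3
eef_pos: [0.3917, 0.3377, 0.2074]
ee_rot: [1.232, 1.57, 1.246]
contact_force: [0.6, 1.0, -0.6]
opening: 0.0855
t 6.3 pos [0.5582 0.1004 0.2075] F [0.6 0.5 0.1] open 0.0854 R [[0.0, 0.13, 0.99], [-0.0, 0.99, -0.13], [-1.0, -0.0, 0.0]]
turn units [-0.03  0.01  0.01] shift units now axes [ 7.74 -1.84  1.4 ] after turn [ 7.74 -1.85  1.4 ]
[-0.81932482  0.25984083  0.66342115  1.82690334 -0.17596846  1.11341903
 -0.22688831]
```

```bash
python3 -m jog '[0,-0.93,0.7,0,0,0,0, 0,-0.92,0.7,0,0,0,0, 1,0,0,0,0,0,0, 1,0,0,0,0,0,0, 1,0,0,0,0,0,0, 1,0,0,0,0,0,0, 1,0,0,0,0,0,0, 1,0,0,0,0,0,0, 0.8,0,0,0,0,0,0, 0.5,0,0,0,0,0,0, 0.44,0,0,0,0,0,0, 0,0,0,0,0,0,0]' ; python3 -m jog '[0,0,0,0,0,0,1, 0,0,0,0,0,0,1, 0,0,0,0,0,0,1, 0,0,0,0,0,0,1, 0,0,0,0,0,0,1, 0,0,0,0,0,0,1]' 30;python3 -c "
from h import *
todo(.44,.18,.1,-.03)"
```

```text
clock: 7.3
eef_pos: [0.5844, 0.0536, 0.0116]
ee_rot: [-2.834, 1.567, -2.957]
contact_force: [0.8, -0.1, -0.4]
opening: 0.0854
clock: 7.8
eef_pos: [0.5864, 0.0536, 0.0142]
ee_rot: [0.48, 1.57, 0.356]
contact_force: [-0.4, -0.2, 0.7]
opening: 0.0123
t 7.8 pos [0.5864 0.0536 0.0142] F [-0.4 -0.2  0.7] open 0.0123 R [[0.0, 0.12, 0.99], [0.0, 0.99, -0.12], [-1.0, 0.0, 0.0]]
turn units [-0.9   0.01 -0.  ] shift units now axes [-3.44  4.29 -6.43] after turn [-3.43  4.88 -6.01]
```

The opening of 12 mm says the jaws found nothing at 51 mm. I look before moving.

```bash
python3 - <<'E'
from h import *
out=[]
for c,(u,v) in(("top",(305,200)),("scene",(310,205))):
    im=cv2.cvtColor(read_camera(c),cv2.COLOR_RGB2BGR)[v-48:v+48,u-48:u+48]; out.append(cv2.resize(im,None,fx=4,fy=4,interpolation=cv2.INTER_CUBIC))
cv2.imwrite("pics/grip1.png",np.hstack(out)); print(read_state()["opening"])
E
```

```text
-2.5984818627228153e-05
```

View pics/grip1.png

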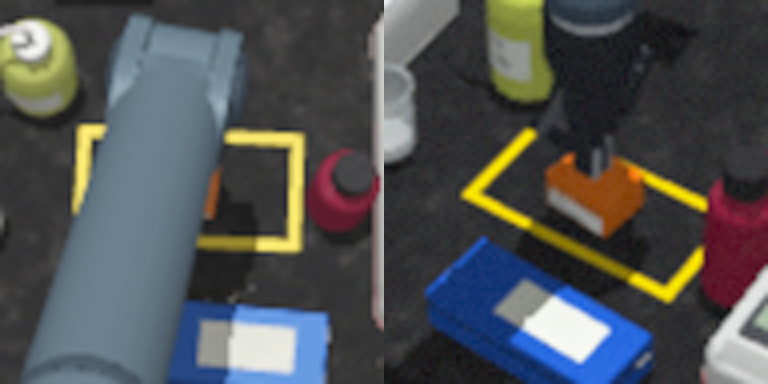

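```bash
python3 - <<'E'
from h import *
for z in(0.006,.02,.036,.045,.055,.07):print(z,proj("scene",[[.5864,.0536,z]]).round(1),unproj("scene",(315.2,201.5),z).round(4))
print(proj("scene",box("orange",.587,.05,-.13,0)).round(1).tolist())
im=cv2.cvtColor(read_camera("scene"),cv2.COLOR_RGB2BGR)[150:225,275:365]; cv2.imwrite("pics/grip2.png",cv2.resize(im,None,fx=8,fy=8,interpolation=cv2.INTER_CUBIC)); s=read_state();print(s["eef_pos"],s["contact_force"],s["joint_positions"])
E
```

```text
0.006 [[314.  206.3]] [0.607  0.0621 0.006 ]
0.02 [[314.  203.4]] [0.5957 0.0548 0.02  ]
0.036 [[313.9 200. ]] [0.5829 0.0465 0.036 ]
0.045 [[313.9 198.1]] [0.5757 0.0418 0.045 ]
0.055 [[313.9 195.9]] [0.5676 0.0366 0.055 ]
0.07 [[313.8 192.6]] [0.5556 0.0289 0.07  ]
[[317.3, 216.8], [317.3, 209.3], [302.8, 207.9], [302.5, 200.3], [327.3, 207.9], [327.4, 200.3], [312.8, 199.3], [312.7, 191.7]]
[0.58599969 0.05356419 0.01372649] [1.17458415 0.15287026 0.73356296] [-0.60768226  0.57170356  0.55423056  1.89861448 -0.414199    0.786322
  0.04955256]
```

View pics/grip2.png

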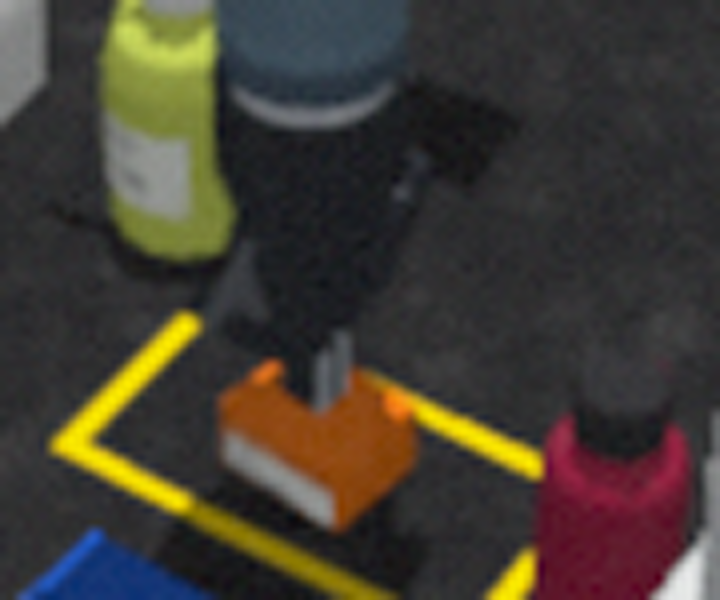

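The shut fingertips sit on top of the carton, about z 0.037, while the reported TCP would put them at 0.006. So the real tool is about 30 mm shorter than stated, and the carton hasn't been disturbed. I open and probe downward gently, watching the force.

```bash
python3 -m jog '[-0.4,0,0,0,0,0,0, 0,0,0,0,0,0,0, 0,0,0,0,0,0,0, 0,0,0,0,0,0,0, 0,0,0,0,0,0,0, 0,0,0,0,0,0,0]' ; python3 -m jog '[0.4,0,0,0,0,0,0, 0.3,0,0,0,0,0,0, 0.3,0,0,0,0,0,0, 0,0,0,0,0,0,0]'; python3 -m jog '[0.2,0,0,0,0,0,0, 0.2,0,0,0,0,0,0, 0,0,0,0,0,0,0]'
```

```text
clock: 8.45
eef_pos: [0.5857, 0.0535, 0.0234]
ee_rot: [-2.937, 1.57, -3.061]
contact_force: [0.6, 0.6, 0.3]
opening: 0.0721
clock: 8.78
eef_pos: [0.5837, 0.0534, -0.004]
ee_rot: [-2.83, 1.566, -2.954]
contact_force: [-0.4, 0.1, 0.1]
opening: 0.0855
clock: 9.03
eef_pos: [0.5851, 0.0534, -0.0126]
ee_rot: [-2.811, 1.569, -2.935]
contact_force: [0.1, 0.2, 0.5]
opening: 0.085
```

```bash
python3 -m jog '[0,0,0,0,0,0,1, 0,0,0,0,0,0,1, 0,0,0,0,0,0,1, 0,0,0,0,0,0,1, 0,0,0,0,0,0,1]' 30;python3 - <<'E'
from h import *
im=cv2.cvtColor(read_camera("scene"),cv2.COLOR_RGB2BGR)[150:225,275:365]; cv2.imwrite("pics/grip3.png",cv2.resize(im,None,fx=8,fy=8,interpolation=cv2.INTER_CUBIC))
todo(.44,.18,.1,-.03)
E
```

```text
clock: 9.45
eef_pos: [0.5865, 0.0536, -0.0109]
ee_rot: [0.3, 1.57, 0.176]
contact_force: [-0.1, -0.3, 0.1]
opening: 0.0491
t 9.5 pos [ 0.5865  0.0536 -0.0109] F [ 0.2 -0.1  1.6] open 0.0495 R [[0.0, 0.12, 0.99], [0.0, 0.99, -0.12], [-1.0, 0.0, 0.0]]
turn units [-0.9   0.01 -0.  ] shift units now axes [-4.44  4.3  -6.44] after turn [-4.44  4.88 -6.01]
```

View pics/grip3.png

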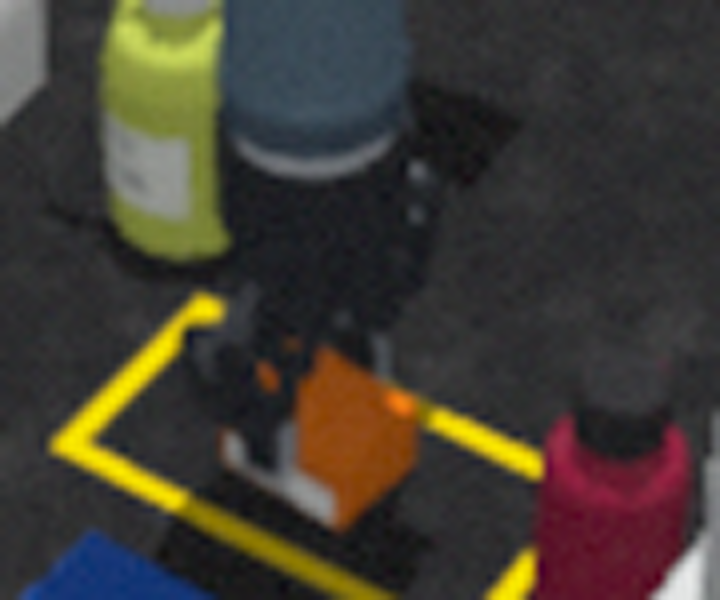

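Gripped: the opening of 49.5 mm matches the carton. I lift it and set it aside at about (0.44, 0.18), aligned with the tape.

```bash
python3 -m jog '[-0.4,0,0,0,0,0,1, -1,0,0,0,0,0,1, -1,0,0,0,0,0,1, -1,0,0,-0.45,0,0,1, -1,0,0,-0.45,0,0,1, 0,0.3,-0.37,0,0,0,1, 0,0.6,-0.75,0,0,0,1, 0,0.6,-0.75,0,0,0,1, 0,0.6,-0.75,0,0,0,1, 0,0.6,-0.75,0,0,0,1, 0,0.6,-0.75,0,0,0,1, 0,0.6,-0.75,0,0,0,1]'; python3 -m jog '[0,0.6,-0.75,0,0,0,1, 0,0.4,-0.38,0,0,0,1, 0,0,0,0,0,0,1]'; python3 -c "
from h import *
todo(.44,.18,-.0109,-.03)"
```

```text
clock: 10.5
eef_pos: [0.4649, 0.1552, 0.098]
ee_rot: [-2.991, 1.569, -3.022]
contact_force: [-0.4, 0.7, -0.7]
opening: 0.0496
clock: 10.75
eef_pos: [0.4355, 0.1833, 0.0977]
ee_rot: [2.941, 1.567, 2.917]
contact_force: [-0.9, 0.3, -0.8]
opening: 0.0495
t 10.75 pos [0.4355 0.1833 0.0977] F [-0.9  0.3 -0.8] open 0.0495 R [[-0.0, 0.02, 1.0], [0.0, 1.0, -0.02], [-1.0, 0.0, -0.0]]
turn units [ 0.06 -0.04 -0.01] shift units now axes [ 4.34 -0.13  0.2 ] after turn [ 4.34 -0.12  0.18]
```

```bash
python3 -m jog '[1,0,0,0,0,0,1, 1,0,0,0,0,0,1, 1,0,0,0,0,0,1, 0.6,0,0,0,0,0,1, 0.4,0,0,0,0,0,1, 0.2,0,0,0,0,0,1, 0.1,0,0,0,0,0,1, 0,0,0,0,0,0,1]'; python3 -m jog '[0,0,0,0,0,0,0, 0,0,0,0,0,0,0, 0,0,0,0,0,0,0, 0,0,0,0,0,0,0, 0,0,0,0,0,0,0, -0.6,0,0,0,0,0,0, -1,0,0,0,0,0,0, -1,0,0,0,0,0,0, -1,0,0,0,0,0,0, -0.8,0,0,0,0,0,0]' 40; python3 -c "
from h import *
todo(.4386,.0084,.09,-.0789)"
```

```text
clock: 11.42
eef_pos: [0.4402, 0.1802, -0.0088]
ee_rot: [-0.137, 1.57, -0.167]
contact_force: [1.1, -0.1, -0.7]
opening: 0.0492
clock: 12.25
eef_pos: [0.4401, 0.1805, 0.1028]
ee_rot: [0.662, 1.569, 0.632]
contact_force: [1.7, 1.1, -0.5]
opening: 0.0852
t 12.25 pos [0.4401 0.1805 0.1028] F [ 1.7  1.1 -0.5] open 0.0852 R [[0.0, 0.03, 1.0], [0.0, 1.0, -0.03], [-1.0, 0.0, 0.0]]
turn units [ 0.47  0.01 -0.01] shift units now axes [ 0.51 -6.88  0.14] after turn [ 0.51 -6.87  0.48]
```

```bash
python3 -m jog '[0,-0.9,0.02,0,0,0,0, 0,-1,0.02,0,0,0,0, 0,-1,0.02,0,0,0,0, 0,-1,0.02,0,0,0,0, 0,-1,0.02,0,0,0,0, 0,-1,0.02,0,0,0,0, 0,-0.7,0.02,0,0,0,0, 0,-0.28,0,0.47,0,0,0, 0,0,0,0,0,0,0]'; python3 -c "
from h import *
todo(.4386,.0084,-.010,-.0789)
ims={'scene':read_camera('scene')}
print(measure('blue',ims,{'scene':(301,239)},r=38)[0])"
```

```text
clock: 13.0
eef_pos: [0.4377, 0.006, 0.1012]
ee_rot: [-0.14, 1.571, -0.224]
contact_force: [0.6, 0.5, 1.0]
opening: 0.0857
t 13.0 pos [0.4377 0.006  0.1012] F [0.6 0.5 1. ] open 0.0857 R [[0.0, 0.08, 1.0], [-0.0, 1.0, -0.08], [-1.0, -0.0, 0.0]]
turn units [-0.05  0.    0.  ] shift units now axes [4.45 0.1  0.03] after turn [4.45 0.1  0.03]
[ 0.43881601  0.00829901 -0.06469177]
```

Over the blue case. I go down slowly enough to notice a touch, then close.

```bash
python3 -m jog '[1,0.1,0.03,0,0,0,0, 1,0,0,0,0,0,0, 0.5,0,0,0,0,0,0, 0.4,0,0,0,0,0,0, 0,0,0,0,0,0,0]'; python3 -m jog '[0.4,0,0,0,0,0,0, 0.4,0,0,0,0,0,0, 0.4,0,0,0,0,0,0, 0.35,0,0,0,0,0,0, 0,0,0,0,0,0,0]'; python3 -m jog '[0,0,0,0,0,0,1, 0,0,0,0,0,0,1, 0,0,0,0,0,0,1, 0,0,0,0,0,0,1, 0,0,0,0,0,0,1]' 60; python3 -c "
from h import *
todo(.4386,.0084,-.010,-.0789)"
```

```text
clock: 13.47
eef_pos: [0.437, 0.0119, 0.0267]
ee_rot: [-2.817, 1.566, -2.892]
contact_force: [-0.2, -0.1, 0.3]
opening: 0.0855
clock: 13.88
eef_pos: [0.4379, 0.0112, -0.0113]
ee_rot: [-2.917, 1.568, -2.995]
contact_force: [-0.3, -0.8, -0.4]
opening: 0.0853
clock: 14.3
eef_pos: [0.4388, 0.0109, -0.0097]
ee_rot: [2.318, 1.57, 2.239]
contact_force: [-2.1, 0.5, 5.2]
opening: 0.0685
t 14.3 pos [ 0.4388  0.0109 -0.0097] F [-2.1  0.5  5.2] open 0.0685 R [[-0.0, 0.08, 1.0], [0.0, 1.0, -0.08], [-1.0, 0.0, -0.0]]
turn units [ 0.   -0.01 -0.01] shift units now axes [ 0.01 -0.1  -0.  ] after turn [ 0.01 -0.1  -0.  ]
```

```bash
python3 -m jog '[-0.2,0,0,0,0,0,1, -0.5,0,0,0,0,0,1, -0.8,0,0,0,0,0,1, -0.7,0,0,-0.46,0,0,1, 0,0.6,0,0,0,0,1, 0,0.6,0,0,0,0,1, 0,0.54,0.3,0,0,0,1, 0,0,0.6,0,0,0,1, 0,0,0.8,0,0,0,1, 0,0,0.8,0,0,0,1, 0,0,0.8,0,0,0,1, 0,0,0.8,0,0,0,1]'; python3 -m jog '[0,0,0.8,0,0,0,1, 0,0,0.6,0,0,0,1, 0,0,0.35,0,0,0,1, 0,0,0,0,0,0,1, 0,0,0,0,0,0,1]'; python3 -c "
from h import *
todo(.5864,.0498,-.0090,-.031)
from h import *
ims={c:read_camera(c) for c in('top','scene')}
z=read_state()['eef_pos'][2]+.0097
q=measure('blue',ims,{'scene':(315,200)},z0=z,r=42);print(q)
im=cv2.cvtColor(ims['scene'],cv2.COLOR_RGB2BGR)[150:250,240:390]; cv2.imwrite('pics/b1.png',cv2.resize(im,None,fx=5,fy=5,interpolation=cv2.INTER_CUBIC))"
```

```text
clock: 15.3
eef_pos: [0.5438, 0.0517, 0.044]
ee_rot: [-2.152, 1.57, -2.182]
contact_force: [-0.1, -0.7, -4.3]
opening: 0.0686
clock: 15.72
eef_pos: [0.5858, 0.0498, 0.0441]
ee_rot: [-2.796, 1.569, -2.826]
contact_force: [-0.9, 0.0, -4.3]
opening: 0.0687
t 15.72 pos [0.5858 0.0498 0.0441] F [-0.9  0.  -4.3] open 0.0687 R [[-0.0, 0.03, 1.0], [-0.0, 1.0, -0.03], [-1.0, -0.0, -0.0]]
turn units [ 0.01 -0.02  0.01] shift units now axes [2.12 0.   0.03] after turn [ 2.12 -0.    0.02]
(array([ 0.58708507,  0.04795774, -0.01983435]), array([-0.00234305,  0.00130252,  0.33064542,  0.01206728,  0.27554313]))
```

View pics/b1.png

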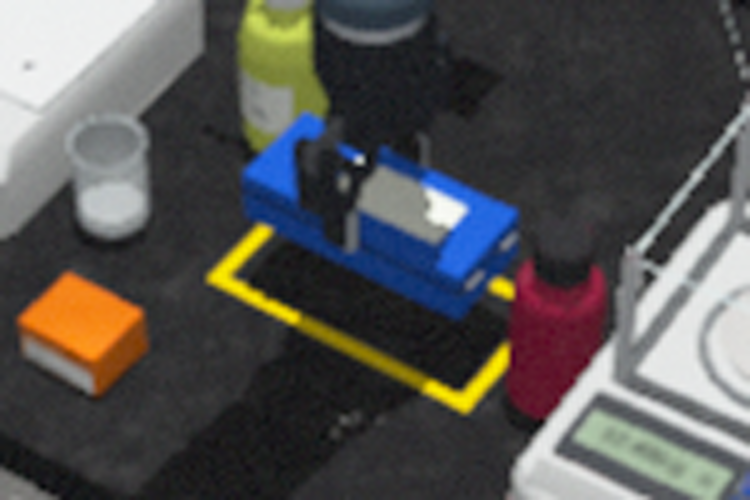

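The blue case is held level over the tape, the carton is aside at crop (80,330), and the scene fit puts the case within 1 mm of target. I lower it.

```bash
python3 -m jog '[0.6,0,0.02,0,0,0,1, 0.6,0,0,0,0,0,1, 0.4,0,0,0,0,0,1, 0.25,0,0,0,0,0,1, 0.15,0,0,0,0,0,1, 0.1,0,0,0,0,0,1, 0,0,0,0,0,0,1]'; python3 -m jog '[0.02,0,0,0,0,0,0, 0,0,0,0,0,0,0, 0,0,0,0,0,0,0, 0,0,0,0,0,0,0, 0,0,0,0,0,0,0, -0.5,0,0,0,0,0,0, -1,0,0,0,0,0,0, -1,0,0,0,0,0,0, -1,0,0,0,0,0,0, -1,0,0,0,0,0,0, -1,0,0,0,0,0,0, -1,0,0,0,0,0,0]';python3 -m jog '[-1,0,0,0,0,0,0, -0.7,0,0,0,0,0,0]'; python3 -c "
from h import *
ims={c:read_camera(c) for c in('top','scene')}
print(measure('blue',ims,{'scene':(313,208)},r=42)[0]);
todo(.5208,-.4211,.2,.242)"
```

```text
clock: 16.4
eef_pos: [0.5867, 0.0496, -0.0084]
ee_rot: [-2.754, 1.57, -2.785]
contact_force: [-0.1, -0.0, -4.4]
opening: 0.0686
clock: 17.4
eef_pos: [0.587, 0.0494, 0.1567]
ee_rot: [0.491, 1.57, 0.46]
contact_force: [0.5, 0.2, 0.7]
opening: 0.0852
clock: 17.57
eef_pos: [0.5881, 0.0494, 0.2006]
ee_rot: [0.341, 1.567, 0.31]
contact_force: [-0.7, 0.2, -0.2]
opening: 0.0855
[ 0.58943311  0.04900921 -0.05043893]
t 17.67 pos [0.5901 0.0495 0.2019] F [-0.6  0.3 -0.2] open 0.0854 R [[0.01, 0.03, 1.0], [0.0, 1.0, -0.03], [-1.0, 0.0, 0.01]]
turn units [-2.61  0.08 -0.02] shift units now axes [  0.   -18.9   -2.18] after turn [  0.07 -17.61  -7.2 ]
```

```bash
python3 -m jog '[0,0,0,-0.87,0,0,0, 0,0,0,-0.87,0,0,0, 0,0,0,-0.87,0,0,0, 0,-0.98,-0.4,0,0,0,0, 0,-0.98,-0.4,0,0,0,0, 0,-0.98,-0.4,0,0,0,0, 0,-0.98,-0.4,0,0,0,0, 0,-0.98,-0.4,0,0,0,0, 0,-0.98,-0.4,0,0,0,0, 0,-0.98,-0.4,0,0,0,0, 0,-0.98,-0.4,0,0,0,0, 0,-0.98,-0.4,0,0,0,0]'; python3 -m jog '[0,-0.98,-0.4,0,0,0,0, 0,-0.98,-0.4,0,0,0,0, 0,-0.98,-0.4,0,0,0,0, 0,-0.98,-0.4,0,0,0,0, 0,-0.98,-0.4,0,0,0,0, 0,-0.98,-0.4,0,0,0,0, 0,-0.98,-0.4,0,0,0,0, 0,-0.98,-0.4,0,0,0,0, 0,-0.98,-0.4,0,0,0,0, 0,0,0,0,0,0,0, 0,0,0,0,0,0,0]'; python3 -c "
from h import *
ims={c:read_camera(c) for c in('top','scene')}
print(measure('blue',ims,{'scene':(313,208)},r=42)[0],measure('blue',ims,{'top':(305,198)},r=38)[0]);
print('orange',[d['at'] for d in place_of('top','carton_center')])
todo(.5208,-.4211,-.012,.242)"
```

```text
clock: 18.67
eef_pos: [0.5515, -0.187, 0.1962]
ee_rot: [2.507, 1.569, 2.749]
contact_force: [0.2, -0.2, -0.2]
opening: 0.0853
clock: 19.58
eef_pos: [0.5158, -0.4237, 0.1963]
ee_rot: [3.095, 1.569, -2.95]
contact_force: [-0.0, 0.2, -0.3]
opening: 0.0855
[ 0.58969094  0.04885507 -0.04205827] [ 0.58572042  0.04636718 -0.03391155]
orange [[169.3, 236.0], [266.2, 237.5], [247.9, 204.4]]
t 19.73 pos [ 0.519  -0.4194  0.1961] F [ 0.5 -1.2 -0.7] open 0.0856 R [[-0.0, -0.24, 0.97], [0.0, 0.97, 0.24], [-1.0, 0.0, 0.0]]
turn units [ 0.03  0.   -0.02] shift units now axes [ 8.32 -0.1   0.05] after turn [ 8.32 -0.08  0.05]
```

Blue in the top view is (0.5857, 0.0464, -0.034) against tape (0.5855, 0.0463, -0.031): placed. Now the green case.

```bash
python3 -m jog '[1,-0.08,0.05,0,0,0,0, 1,0,0,0,0,0,0, 1,0,0,0,0,0,0, 1,0,0,0,0,0,0, 1,0,0,0,0,0,0, 1,0,0,0,0,0,0, 0.6,0,0,0,0,0,0, 0,0,0,0,0,0,0]'; python3 -m jog '[0.4,0,0,0,0,0,0, 0.4,0,0,0,0,0,0, 0.4,0,0,0,0,0,0, 0.5,0,0,0,0,0,0, 0,0,0,0,0,0,0]'; python3 -m jog '[0,0,0,0,0,0,1, 0,0,0,0,0,0,1, 0,0,0,0,0,0,1, 0,0,0,0,0,0,1, 0,0,0,0,0,0,1]' 50; python3 -c "
from h import *
todo(.47,-.4211,.2,.242)"
```

```text
clock: 20.4
eef_pos: [0.5185, -0.4185, 0.0274]
ee_rot: [2.109, 1.562, 2.354]
contact_force: [-0.2, 0.5, -0.9]
opening: 0.0854
clock: 20.82
eef_pos: [0.5186, -0.4217, -0.0133]
ee_rot: [2.174, 1.567, 2.417]
contact_force: [-1.4, 0.3, -0.4]
opening: 0.0856
clock: 21.23
eef_pos: [0.5205, -0.4239, -0.0099]
ee_rot: [-1.042, 1.569, -0.799]
contact_force: [0.5, 0.7, 0.8]
opening: 0.0593
t 21.23 pos [ 0.5205 -0.4239 -0.0099] F [0.5 0.7 0.8] open 0.0593 R [[0.0, -0.24, 0.97], [-0.0, 0.97, 0.24], [-1.0, -0.0, 0.0]]
turn units [0.01 0.01 0.01] shift units now axes [-8.4   0.58 -1.93] after turn [-8.4   0.59 -1.93]
```

```bash
python3 -m jog '[-0.2,0,0,0,0,0,1, -0.6,0,0,0,0,0,1, -1,0,0,0,0,0,1, -1,0,0,0,0,0,1, -1,0,0,0,0,0,1, -1,0,0,0,0,0,1, -1,0,0,0,0,0,1, -1,0,0,0,0,0,1, -1,0,0,0.6,0,0,1, -1,0,0,1,0,0,1, 0,0,0,1,0,0,1, 0,0,0,0,0,0,1]'; python3 -c "
from h import *
todo(.5867,.0443,.21,-.034)"
```

```text
clock: 22.23
eef_pos: [0.5204, -0.4243, 0.2125]
ee_rot: [-0.561, 1.566, -0.593]
contact_force: [-0.6, 0.5, -4.3]
opening: 0.0587
t 22.23 pos [ 0.5204 -0.4243  0.2125] F [-0.6  0.5 -4.3] open 0.0587 R [[0.0, 0.03, 1.0], [-0.0, 1.0, -0.03], [-1.0, -0.0, 0.0]]
turn units [0.02 0.04 0.02] shift units now axes [ 0.07 18.82  2.05] after turn [ 0.1  18.82  2.01]
```

```bash
python3 -m jog '[0,0.4,0,0,0,0,1, 0,0.8,0,0,0,0,1, 0,1,0,0,0,0,1, 0,1,0,0,0,0,1, 0,1,0,0,0,0,1, 0,1,0,0,0,0,1, 0,1,0,0,0,0,1, 0,1,0,0,0,0,1, 0,1,0,0,0,0,1, 0,1,0,0,0,0,1, 0,1,0,0,0,0,1, 0,1,0,0,0,0,1]'; python3 -m jog '[0,1,0,0,0,0,1, 0,1,0,0,0,0,1, 0,1,0.2,0,0,0,1, 0,1,0.3,0,0,0,1, 0,1,0.4,0,0,0,1, 0,1,0.4,0,0,0,1, 0,1,0.4,0,0,0,1, 0,0.6,0.3,0,0,0,1, 0,0,0,0,0,0,1, 0,0,0,0,0,0,1]'; python3 -c "
from h import *
todo(.5867,.0443,.0315,-.034)"
```

```text
clock: 23.23
eef_pos: [0.5262, -0.1407, 0.2079]
ee_rot: [2.827, 1.567, 2.801]
contact_force: [0.4, 0.2, -2.4]
opening: 0.0587
clock: 24.07
eef_pos: [0.5828, 0.0466, 0.2082]
ee_rot: [-2.718, 1.568, -2.743]
contact_force: [-0.2, -0.5, -1.9]
opening: 0.0586
t 24.07 pos [0.5828 0.0466 0.2082] F [-0.2 -0.5 -1.9] open 0.0586 R [[-0.0, 0.02, 1.0], [-0.0, 1.0, -0.02], [-1.0, -0.0, -0.0]]
turn units [ 0.09 -0.03  0.01] shift units now axes [ 7.07 -0.08  0.18] after turn [ 7.07 -0.09  0.16]
```

```bash
python3 -m jog '[0.5,-0.08,0.16,0.09,0,0,1, 1,0,0,0,0,0,1, 1,0,0,0,0,0,1, 1,0,0,0,0,0,1, 1,0,0,0,0,0,1, 0.8,0,0,0,0,0,1, 0.5,0,0,0,0,0,1, 0.2,0,0,0,0,0,1, 0,0,0,0,0,0,1, 0,0,0,0,0,0,1]'; python3 -c "
from h import *
todo(.5867,.0443,.0310,-.034)
ims={c:read_camera(c) for c in('top','scene')}
z=read_state()['eef_pos'][2]+.0105
print(measure('green',ims,{'scene':(315,190)},z0=z,r=42),measure('blue',ims,{'scene':(313,208)},r=42)[0])
im=cv2.cvtColor(ims['scene'],cv2.COLOR_RGB2BGR)[140:240,240:390]; cv2.imwrite('pics/g1.png',cv2.resize(im,None,fx=5,fy=5,interpolation=cv2.INTER_CUBIC))"
```

```text
clock: 24.9
eef_pos: [0.5884, 0.0421, 0.06]
ee_rot: [-0.196, 1.57, -0.236]
contact_force: [0.0, -0.1, -1.9]
opening: 0.0589
t 24.9 pos [0.5884 0.0421 0.06  ] F [ 0.  -0.1 -1.9] open 0.0589 R [[0.0, 0.04, 1.0], [-0.0, 1.0, -0.04], [-1.0, -0.0, 0.0]]
turn units [-0.06  0.01  0.  ] shift units now axes [ 1.16  0.09 -0.07] after turn [ 1.16  0.09 -0.07]
(array([ 0.5916486 ,  0.04520309, -0.00741629]), array([ 0.00234374,  0.00204805, -0.18684965,  0.1251139 , -0.20839747])) [0.58350429 0.04175386 0.0571283 ]
```

View pics/g1.png

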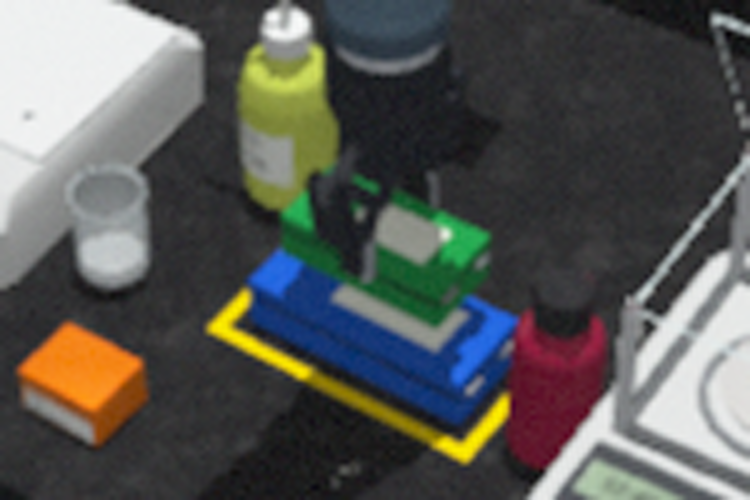

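The green case is level above the blue one. I correct x by -1.7 mm and lower gently, watching the force.

```bash
python3 -m jog '[0.3,0.09,-0.07,-0.06,0,0,1, 0.3,0,0,0,0,0,1, 0.2,0,0,0,0,0,1, 0.15,0,0,0,0,0,1, 0.1,0,0,0,0,0,1, 0.05,0,0,0,0,0,1, 0,0,0,0,0,0,1]';python3 -m jog '[0.05,0,0,0,0,0,1, 0,0,0,0,0,0,1]'
```

```text
clock: 25.58
eef_pos: [0.5858, 0.0452, 0.0314]
ee_rot: [-2.646, 1.57, -2.679]
contact_force: [-0.4, 0.1, -3.2]
opening: 0.0592
clock: 25.75
eef_pos: [0.5863, 0.0453, 0.0306]
ee_rot: [-0.113, 1.571, -0.146]
contact_force: [-0.4, 0.4, -2.9]
opening: 0.0592
```

```bash
python3 -m jog '[0.04,0,0,0,0,0,1, 0,0,0,0,0,0,1]'|grep -E 'pos|force';python3 -m jog '[0.04,0,0,0,0,0,1, 0,0,0,0,0,0,1]'|grep -E 'pos|force'
```

```text
eef_pos: [0.5865, 0.0453, 0.0301]
contact_force: [-1.4, 0.3, 0.0]
eef_pos: [0.5865, 0.0453, 0.03]
contact_force: [-3.9, 0.2, 6.2]
```

Contact: the force went from -3 to +6 N. I release, rise, move toward the carton's spot, and measure the stack and carton.

```bash
python3 -m jog '[-0.04,0,0,0,0,0,0, 0,0,0,0,0,0,0, 0,0,0,0,0,0,0, 0,0,0,0,0,0,0, -0.3,0,0,0,0,0,0, -1,0,0,0,0,0,0, -1,0,0,0,0,0,0, -1,0,0,0,0,0,0, -0.7,0,0,0,0,0,0, 0,0.6,-0.6,0,0,0,0, 0,0.9,-0.9,0,0,0,0, 0,0.9,-0.9,0,0,0,0]';python3 -m jog '[0,0.9,-0.9,0,0,0,0, 0,0.9,-0.9,0,0,0,0, 0,0.8,-0.9,0,0,0,0, 0,0.5,-0.9,0,0,0,0, 0,0,0,0,0,0,0]'; python3 -c "
from h import *
todo(.44,.18,-.0105,-.03)
ims={c:read_camera(c) for c in('top','scene')}
print('green',measure('green',ims,{'scene':(315,200)},z0=.04,r=40),measure('green',ims,{'top':(305,196)},z0=.04,r=30))
print('blue',measure('blue',ims,{'top':(305,198)},r=38)[0])
out=[]
for c,(u,v) in(('top',(298,210)),('scene',(300,205))):
    im=cv2.cvtColor(ims[c],cv2.COLOR_RGB2BGR)[v-50:v+50,u-50:u+50]; out.append(cv2.resize(im,None,fx=4,fy=4,interpolation=cv2.INTER_CUBIC))
cv2.imwrite('pics/g2.png',np.hstack(out))"
```

```text
clock: 27.08
eef_pos: [0.5287, 0.1067, 0.1308]
ee_rot: [0.154, 1.568, 0.118]
contact_force: [-0.8, 1.5, 0.1]
opening: 0.0852
clock: 27.5
eef_pos: [0.4356, 0.1915, 0.1291]
ee_rot: [2.801, 1.566, 2.776]
contact_force: [-0.6, -0.3, -0.3]
opening: 0.0853
t 27.5 pos [0.4356 0.1915 0.1291] F [-0.6 -0.3 -0.3] open 0.0853 R [[-0.0, 0.03, 1.0], [0.0, 1.0, -0.03], [-1.0, 0.0, -0.0]]
turn units [ 0.05 -0.05 -0.02] shift units now axes [ 5.58 -0.47  0.21] after turn [ 5.58 -0.45  0.19]
green (array([ 0.59101429,  0.05057445, -0.03565646]), array([-0.0010522 ,  0.00043702,  0.15983233,  0.00388027,  0.1167239 ])) (array([ 0.58642935,  0.04702784, -0.03703567]), array([-2.70666944e-04,  1.05226690e-02, -8.56860110e-01,  3.17694752e-01,
       -4.91695753e-02]))
blue [ 0.58549314  0.0463696  -0.03651785]
```

View pics/g2.png

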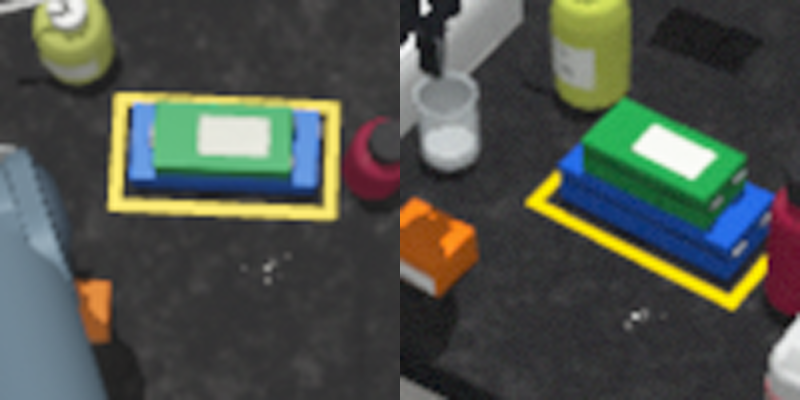

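Stack so far is good: green (0.5864, 0.0470, -0.037) on blue (0.5855, 0.0464, -0.036). Now I fetch the carton where I left it.

```bash
python3 -m jog '[0,-0.46,0.2,0.05,0,0,0, 1,0,0,0,0,0,0, 1,0,0,0,0,0,0, 1,0,0,0,0,0,0, 0.6,0,0,0,0,0,0, 0.5,0,0,0,0,0,0, 0.5,0,0,0,0,0,0, 0.5,0,0,0,0,0,0, 0.45,0,0,0,0,0,0, 0,0,0,0,0,0,0]'; python3 -m jog '[0,0,0,0,0,0,1, 0,0,0,0,0,0,1, 0,0,0,0,0,0,1, 0,0,0,0,0,0,1, 0,0,0,0,0,0,1]' 30; python3 -m jog '[-0.2,0,0,0,0,0,1, -0.6,0,0,0,0,0,1, -1,0,0,0,0,0,1, -1,0,0,0,0,0,1, -1,0,0,0,0,0,1, -1,0,0,0,0,0,1, -1,0,0,0,0,0,1, 0,0,0,0,0,0,1]'; python3 -c "
from h import *
todo(.587,.0505,.125,-.036)"
```

```text
clock: 28.43
eef_pos: [0.4453, 0.1731, -0.0109]
ee_rot: [-2.102, 1.567, -2.143]
contact_force: [-0.9, -1.1, 0.2]
opening: 0.0858
clock: 28.85
eef_pos: [0.4462, 0.1763, -0.0083]
ee_rot: [0.528, 1.569, 0.491]
contact_force: [-0.1, -1.1, 3.4]
opening: 0.0493
clock: 29.52
eef_pos: [0.449, 0.1777, 0.1407]
ee_rot: [0.74, 1.561, 0.702]
contact_force: [0.4, 0.5, -0.5]
opening: 0.0495
t 29.52 pos [0.449  0.1777 0.1407] F [ 0.4  0.5 -0.5] open 0.0495 R [[0.01, 0.04, 1.0], [0.01, 1.0, -0.04], [-1.0, 0.01, 0.01]]
turn units [-0.02  0.07 -0.07] shift units now axes [ 0.64 -4.88  5.71] after turn [ 0.63 -4.89  5.7 ]
```

```bash
python3 -m jog '[0,-0.3,0.35,0,0,0,1, 0,-0.65,0.75,0,0,0,1, 0,-0.65,0.75,0,0,0,1, 0,-0.65,0.75,0,0,0,1, 0,-0.65,0.75,0,0,0,1, 0,-0.65,0.75,0,0,0,1, 0,-0.65,0.75,0,0,0,1, 0,-0.4,0.5,0,0,0,1, 0,-0.28,0.35,0,0,0,1, 0,0,0,0,0,0,1, 0,0,0,0,0,0,1, 0,0,0,0,0,0,1]'; python3 -c "
from h import *
todo(.587,.0505,.0700,-.036)"
```

```text
clock: 30.52
eef_pos: [0.5818, 0.0501, 0.1352]
ee_rot: [2.734, 1.569, 2.697]
contact_force: [0.4, 0.8, -1.0]
opening: 0.0493
t 30.52 pos [0.5818 0.0501 0.1352] F [ 0.4  0.8 -1. ] open 0.0493 R [[-0.0, 0.04, 1.0], [0.0, 1.0, -0.04], [-1.0, 0.0, -0.0]]
turn units [-0.   -0.02 -0.01] shift units now axes [2.61 0.02 0.21] after turn [2.61 0.02 0.21]
```

```bash
python3 -m jog '[0.5,0.02,0.21,0,0,0,1, 0.6,0,0,0,0,0,1, 0.5,0,0,0,0,0,1, 0.2,0,0,0,0,0,1, 0,0,0,0,0,0,1, 0,0,0,0,0,0,1]'; python3 -c "
from h import *
todo(.587,.0505,.0700,-.036)
ims={c:read_camera(c) for c in('top','scene')}
im=cv2.cvtColor(ims['scene'],cv2.COLOR_RGB2BGR)[140:240,240:390]; cv2.imwrite('pics/o1.png',cv2.resize(im,None,fx=5,fy=5,interpolation=cv2.INTER_CUBIC))"
```

```text
clock: 31.02
eef_pos: [0.5878, 0.0494, 0.0906]
ee_rot: [-3.107, 1.57, 3.139]
contact_force: [-0.2, -0.4, 0.5]
opening: 0.0493
t 31.02 pos [0.5878 0.0494 0.0906] F [-0.2 -0.4  0.5] open 0.0493 R [[-0.0, 0.04, 1.0], [0.0, 1.0, -0.04], [-1.0, -0.0, -0.0]]
turn units [-0.01 -0.01  0.  ] shift units now axes [ 0.82  0.04 -0.03] after turn [ 0.82  0.04 -0.03]
```

View pics/o1.png

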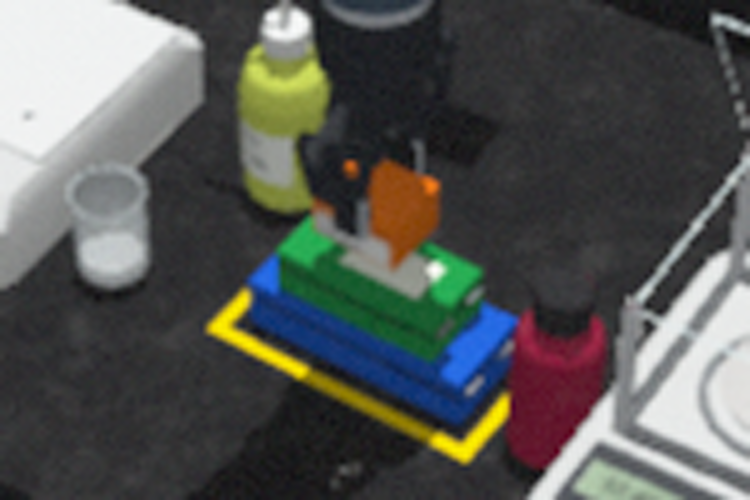

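The carton is centred over the green case. I lower it in small steps.

```bash
python3 -m jog '[0.3,0,-0.03,0,0,0,1, 0.2,0,0,0,0,0,1, 0.15,0,0,0,0,0,1, 0.1,0,0,0,0,0,1, 0,0,0,0,0,0,1]'|grep -E 'pos|force'; python3 -m jog '[0.06,0,0,0,0,0,1, 0,0,0,0,0,0,1]'|grep -E 'pos|force'; python3 -m jog '[0.04,0,0,0,0,0,1, 0,0,0,0,0,0,1]'|grep -E 'pos|force'
```

```text
eef_pos: [0.5868, 0.0489, 0.0711]
contact_force: [-0.3, -0.7, -0.2]
eef_pos: [0.5876, 0.0489, 0.0704]
contact_force: [0.4, -0.4, -2.2]
eef_pos: [0.5877, 0.049, 0.0696]
contact_force: [-0.1, -1.2, -1.1]
```

```bash
python3 -m jog '[0.04,0,0,0,0,0,1, 0,0,0,0,0,0,1]'|grep -E 'pos|force'; python3 -m jog '[0.04,0,0,0,0,0,1, 0,0,0,0,0,0,1]'|grep -E 'pos|force'
```

```text
eef_pos: [0.5876, 0.049, 0.0685]
contact_force: [0.5, 0.7, -1.9]
eef_pos: [0.5878, 0.049, 0.0677]
contact_force: [-0.9, -1.2, -0.7]
```

```bash
python3 -m jog '[0.04,0,0,0,0,0,1, 0,0,0,0,0,0,1]'|grep -E 'pos|force'; python3 -m jog '[0.04,0,0,0,0,0,1, 0,0,0,0,0,0,1]'|grep -E 'pos|force'
```

```text
eef_pos: [0.5879, 0.049, 0.0677]
contact_force: [-2.4, 0.3, 5.2]
eef_pos: [0.5879, 0.0491, 0.0677]
contact_force: [-4.7, 0.4, 10.9]
```

Contact at z 0.0677, as predicted. I ease off, release, rise and back away to check.

```bash
python3 -m jog '[-0.06,0,0,0,0,0,1, 0,0,0,0,0,0,0, 0,0,0,0,0,0,0, 0,0,0,0,0,0,0, 0,0,0,0,0,0,0, -0.3,0,0,0,0,0,0, -0.8,0,0,0,0,0,0, -1,0,0,0,0,0,0, -1,0,0,0,0,0,0, -0.6,0,0,0,0,0,0, 0,0.6,-0.6,0,0,0,0, 0,0.9,-0.9,0,0,0,0]';python3 -m jog '[0,0.9,-0.9,0,0,0,0, 0,0.9,-0.9,0,0,0,0, 0,0.9,-0.9,0,0,0,0, 0,0.9,-0.9,0,0,0,0, 0,0.8,-0.9,0,0,0,0, 0,0,0,0,0,0,0, 0,0,0,0,0,0,0]'; python3 -c "
from h import *
ims={c:read_camera(c) for c in('top','scene')}
print('green',measure('green',ims,{'top':(305,196)},z0=.04,r=30)[0],'blue',measure('blue',ims,{'top':(305,198)},r=38)[0])
print('orange',measure('orange',ims,{'top':(305,195)},z0=.076,r=20)[0],'tape',measure('tape',ims,{'top':(305,199)},r=33)[0])
for n,z in(('beaker',.035),('red_bottle',.07),('wash',.09),('white_bottle',.062)):print(n,[unproj('top',d['at'],z).round(3) for d in place_of('top',n+'_center')][:1])
out=[]
for c,(u,v) in(('top',(305,198)),('scene',(313,195))):
    im=cv2.cvtColor(ims[c],cv2.COLOR_RGB2BGR)[v-40:v+40,u-40:u+40]; out.append(cv2.resize(im,None,fx=5,fy=5,interpolation=cv2.INTER_CUBIC))
cv2.imwrite('pics/end.png',np.hstack(out))
s=read_state();print(s['clock'],s['eef_pos'],s['contact_force'],s['dq'].round(3))"
```

```text
clock: 33.53
eef_pos: [0.5547, 0.0845, 0.1624]
ee_rot: [-0.113, 1.564, -0.158]
contact_force: [0.3, 1.1, 0.0]
opening: 0.0853
clock: 34.12
eef_pos: [0.442, 0.2039, 0.1598]
ee_rot: [2.001, 1.57, 1.967]
contact_force: [0.8, -0.3, -0.5]
opening: 0.0854
green [ 0.58597844  0.04716829 -0.04343511] blue [ 0.58545587  0.04642715 -0.03527816]
orange [ 0.59217962  0.05105613 -0.144723  ] tape [ 0.58542075  0.04630126 -0.03104944]
beaker []
red_bottle []
wash [array([0.689, 0.195, 0.09 ])]
white_bottle [array([ 0.647, -0.397,  0.062])]
34.4167 [0.44438447 0.20068568 0.15973447] [0.5860401  1.36698779 0.26820243] [-0.001  0.001 -0.006  0.    -0.001 -0.    -0.002]
```

View pics/end.png

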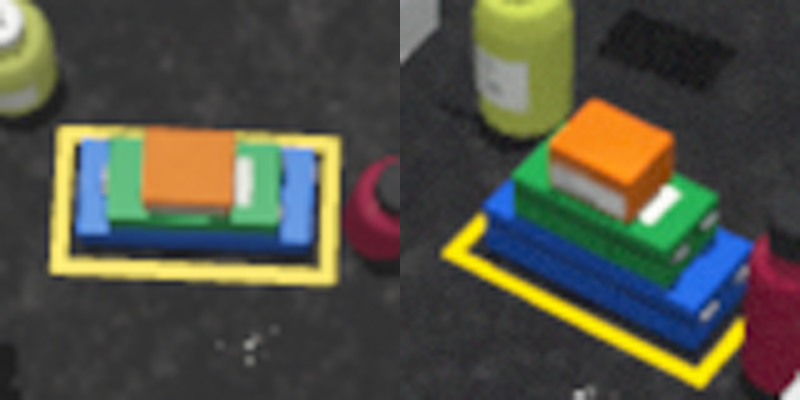

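```bash
python3 -c "
from h import *
for q in((.586,.048,-.04),(.590,.048,-.04)):
    print(((proj('top',box('orange',*q,.076))[[1,3,7,5]]-[265,158]+.5)*5).round(0).tolist(), ((proj('scene',box('orange',*q,.076))[[1,3,7,5]]-[273,155]+.5)*5+[400,0]).round(0).tolist())
print(((proj('scene',box('green',.586,.047,-.04,.04))[[1,3,7,5]]-[273,155]+.5)*5+[400,0]).round(0).tolist())
"
```

```text
[[237.0, 210.0], [145.0, 205.0], [149.0, 132.0], [240.0, 136.0]] [[631.0, 191.0], [549.0, 151.0], [596.0, 104.0], [677.0, 143.0]]
[[237.0, 204.0], [145.0, 199.0], [149.0, 126.0], [240.0, 130.0]] [[635.0, 187.0], [553.0, 147.0], [599.0, 101.0], [681.0, 139.0]]
[[667.0, 256.0], [511.0, 178.0], [565.0, 124.0], [720.0, 198.0]]
```

The projected corners put the carton at about x 0.588, some 1–2 mm from the green case's centre and aligned with it. I hand in.

```bash
python3 -c "
from station import *
print(hand_in())"
```

```text
the job is handed in; nothing more can be done
None
```

I moved the orange carton off the tape, then built the stack blue, green, carton. I handed it in at about 34 s with the gripper open and well clear. No verdict was reported.

**Last checks (top camera):**

| Thing | x (m) | y (m) | yaw (rad) |
|---|---|---|---|
| Tape | 0.5854 | 0.0463 | -0.031 |
| Blue case | 0.5855 | 0.0464 | -0.035 |
| Green case | 0.5860 | 0.0472 | -0.043 |
| Carton (projected corners in both pictures, and the jaw position) | about 0.588 | about 0.049 | about -0.04 |

The carton's x is 1–2 mm from green's centre. The boxes look level in the last pictures, and the wrist force stayed at 11 N or less in the readings I took.

**What failed or disagreed:**
- **First carton grasp:** it closed just above the box, because the fingertips really sit about 30 mm higher than the stated tool length gives. I found this in the picture and went lower for every later grasp.
- **First tool turn:** I turned it the wrong way, which cost about 2 s.
- **Carton colour fit:** at the end it gave x 0.592 and yaw -0.145. I discounted it because the white side label biases the mask, and it had been off the same way at the start.
- **Beaker and bottles:** the network did not report the beaker or red bottle in the final top picture. The red bottle stands in its usual place in the last crop. The beaker was last seen in the picture taken just before the carton was set down, also in place. The network's wash and white bottle positions differ from the start by about 1 cm, which I took as detector scatter. The wash bottle stood where it was in the last pictures; I did not check the white bottle there.

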